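# Mirror bracket from display peg to bonding jig

## Task

Take the mirror bracket with the tall hexagonal boss off its display peg, lifting it over the peg's upturned tip, then lay it flat on the flat grey pad with the boss upwards and let go of it. Pick it up again and seat it fully down in the pocket of the aluminium bonding jig, boss upwards and its slot over the jig's pin, and let go. Do not drop the bracket through the air, leave the other bracket hanging on its peg, and do not disturb the vacuum lifter, the primer bottle or the tape roll.

Things in the scene. Friction and masses are not known exactly. Their poses are not given: they have to be found in the camera images.
- bracket_center (a point): The bracket to move: grey plastic plate 100 (x) x 50 (y) x 8 (z) mm, about 90 g, steel hexagonal boss on its +z face. Point: centre of the plate, half-way through the 8 mm. Hang slot through the plate from x = -40 to -10 mm, 16 mm wide (y); a 10 mm web closes it at the -x end. Hung, -x points up, +z (boss) points away from the stand's panel, and the web rests on the peg.
- boss_center (a point): Centre, half-way up, of the hexagonal boss on the bracket to move (same axes): 28 mm across flats, two flats facing +-y, 26 mm tall above the plate; it lies at x = +18, z = +17 mm from the plate's centre.
- spare_center (a point): The other bracket, which stays hanging: same plate and slot, same axes and point, but with a low round steel boss (36 mm across, 8 mm tall) in place of the hexagonal one. Which of the two pegs each bracket hangs on varies.
- stand: Fixed dark steel display stand; origin on the bench. Base x -60 to +80 mm, 200 mm wide (y), 12 mm thick; upright panel at x = -43 mm, 6 mm thick, top at z = 150 mm. Two level steel pegs, 6 mm diameter, axis at z = 140 mm, y = -62 and +62 mm, run along +x from the panel to x = 55 mm, then turn steeply up to a tip.
- peg_tip_left (a point): Top of the upturned tip of the stand's peg at y = +62 mm: 61 mm ahead (stand +x), z = 155 mm; the tip reaches out to x = 64 mm. A hung bracket must rise more than 12 mm to pass over it; at 24 mm of lift the slot's lower end meets the peg. Axes as the stand's.
- peg_tip_right (a point): The same for the stand's other peg, at y = -62 mm.
- pad: Fixed grey pad, 200 (x) x 180 (y) x 6 mm thick, on the bench; origin at the centre of its underside.
- jig_pocket (a point): Fixed aluminium bonding jig. Point: centre of the pocket's floor, 12 mm above the bench, z up. Pocket 104 (x) x 54 (y) mm, 7 mm deep, walls 12 mm thick: 2 mm of play on each side of the bracket. The bracket's +x must lie along the jig's +x. Seated, the plate's centre is 4 mm above the point, its upper face 1 mm above the walls.
- jig_pin (a point): Top of the jig's steel pin, 9 mm diameter, 14 mm above the pocket floor, at x = -25 mm from the pocket's centre; it goes through the slot of a seated bracket.
- lifter_center (a point): Bystander: black vacuum lifter standing on its 110 mm rubber cup, 122 mm tall; the point is half-way up.
- primer_center (a point): Bystander: white primer bottle, 48 mm diameter, 110 mm tall; the point is half-way up.
- tape_center (a point): Bystander: roll of paper tape lying flat, 90 mm diameter, 25 mm high; the point is its centre.
There are look-alikes about, which are no part of the job. Leave any turquoise look-alike of the part that bears bracket_center alone.

How it is judged:
By the outcome, as a careful person would: the job done as asked, in the order asked, and still so for the second after the job is handed in, with the robot touching nothing.
It also fails if it takes over 54 s, if anything falls off the work surface, if the arm or the gripper's body presses on something with over 40 N, if the wrist force passes 120 N, or if a joint passes its speed limit or range.

## Robot

A 6-joint arm with a two-finger parallel gripper is mounted at the origin on the work surface. World frame = base frame: x ahead of the robot, y to its left, z up, the work surface at z = 0. Lengths are in m, angles in degrees, forces in N, time in s.
With the tool pointing down it reaches from about 0.35 to 0.875 m from the base axis. Payload 4.2 kg.
Tool frame: the origin (TCP) lies between the finger pads; the fingertips stand 19 mm ahead of it and the grasp point (between the pads) is the TCP; z points along the fingers, y is the line along which they close (so a half turn about z gives the same grasp; the last joint's range is limited). The gripper opens to 87 mm and grips with 3 to 60 N. Pads are 19 mm wide; open, the fingers measure 117 mm over their backs; the gripper's body (75 mm by 190 mm) begins 51 mm behind the grasp point.
Start: joints at [77.899, 22.042, 0.453, 0, -68.411, -14.817], TCP at [0.283, 0.557, 0.242] pointing down, gripper open.
Joint ranges: [-179.83, 179.83], [-69.29, 118.12], [-61.27, 80.66], [-181.25, 117.63], [-171.15, -9.14], [-177.46, 177.46]. Speed limits (degrees/s): [159.86, 159.86, 180, 180, 180, 180].

## Interface

Orientations are given as a 3x3 rotation matrix whose columns are the frame's x, y, z axes.
In Python, from station import r gives the robot as it stands.
- The arm moves only by the tool drive_tool, never from a script. Its argument "steps" is one flat list of numbers, 7 for each row, row after row: the turn, a rotation vector about the tool's x, y, z in rad, then the shift along the tool's x, y, z in m, then the opening, from 0 (shut) to 1 (fully open). A call has 1 to 10 rows; each row shifts and turns the commanded pose from where the row before left it, along the tool's axes as they then stand; what a row does not reach is not made up. A row lasts 1/12 s, in which the tool goes at most 41.7 mm and 7.16 degrees, less where a joint would pass 70% of its speed; a pose out of reach is approached as far as the arm can. A call is refused whole if a number of a shift passes 0.0417 or a number of a turn 0.125, either way. A call with a gripper value outside its range is refused whole. The fingers move at their own pace and stop on an object; the grip force is fixed at half the most. Time passes only in rows, so rows that do not move let the fingers close. It gives the time, the measured TCP pose, the force, the opening and the grip force at its end, in the units of the state.
- r.sense(): the state, without advancing time (a new reading comes with each control period).
- r.capture(name): name is "scene" or "top"; returns the picture (480x640x3 uint8, blue, green, red); there is no depth.
- r.camera_params(name): a dict with "camera_matrix" (3x3 intrinsics, pixels), "extrinsics" (4x4, takes a point from world to camera coordinates). Camera axes: x right, y down, z forward; pixel columns grow to the right and rows downward; lengths in m; the calibration is good to about 2 mm. A picture is of the moment at which its call begins. camera_params takes no time and is no camera call.
- r.finish_job(): hands the job in; it is judged then, once.
The state is a dict: "time_s": time; "joints": joint angles; "joint_velocities": joint speeds; "effort": joint torques, N m; "tcp_pos": TCP position; "ee_rot": TCP orientation; "wrist_force": force on the tool from outside, world axes, zero at the start; "moment": the same for the moment, N m; "gripper_width": opening from 0.0 (shut) to 1.0 (fully open); "gripper_force": force on a finger pad.
Only numpy, scipy, OpenCV 4.12 (cv2) and the standard library are available. Lean on these libraries where they do the work, as an engineer would, in place of code of your own. Each camera call takes 0.05 s, during which the arm holds its last target. There are 200 camera calls.

## Working session

There is one attempt and no reset: what is moved stays moved. The work goes in short steps, Python scripts to look and compute and a tool call to move; the robot and the scene stay as the last step left them, time stands still between calls to the robot, and variables do not carry over. Pictures are saved under pics/ and viewed, at most 10 in all, crops included, and the job is handed in when it is done.

Besides the shell and the picture viewer there is one more tool, called as name(argument=value, ...) on one line, values as JSON. drive_tool: Moves the arm, as the interface text tells. Its arguments: {"type":"object","properties":{"steps":{"type":"array"}},"required":["steps"]}

```bash
mkdir -p pics
python3 - <<'E'
from station import r
import cv2, numpy as np
np.set_printoptions(precision=4,suppress=True)
for n in("scene","top"):
    im=r.capture(n); cv2.imwrite(f"pics/{n}0.png",im)
    p=r.camera_params(n); print(n,p["camera_matrix"],np.array(p["extrinsics"]))
s=r.sense();print(s)
E
```

```text
scene [[485.5533   0.     331.5084]
 [  0.     485.5533 241.2168]
 [  0.       0.       1.    ]] [[-0.3826  0.9239  0.0043  0.1997]
 [ 0.7968  0.3323 -0.5047 -0.4026]
 [-0.4678 -0.1897 -0.8633  1.5165]
 [ 0.      0.      0.      1.    ]]
top [[492.2182   0.     313.488 ]
 [  0.     492.2182 239.039 ]
 [  0.       0.       1.    ]] [[-0.0191 -0.9998  0.0061  0.0139]
 [-0.9895  0.0181 -0.1432  0.5857]
 [ 0.1431 -0.0088 -0.9897  1.0956]
 [ 0.      0.      0.      1.    ]]
{'time_s': 0.1, 'joints': array([ 77.8992,  22.0861,   0.3864,  -0.0243, -68.41  , -14.8157]), 'joint_velocities': array([ 0.0206, -0.0943,  0.1914,  0.1321,  0.0557, -0.0101]), 'effort': array([ -0.0006, -39.1689,  18.7935,   4.2319,   0.0134,  -0.0001]), 'tcp_pos': array([0.2827, 0.5568, 0.2406]), 'ee_rot': array([[ 0.8916, -0.4528, -0.0008],
       [-0.4528, -0.8916, -0.0018],
       [ 0.0001,  0.002 , -1.    ]]), 'wrist_force': array([-1.0724,  0.0637, -0.407 ]), 'moment': array([ 0.0553,  0.0326, -0.0336]), 'gripper_force': 0.0, 'gripper_width': 1.0017754909861898}
```

View pics/scene0.png

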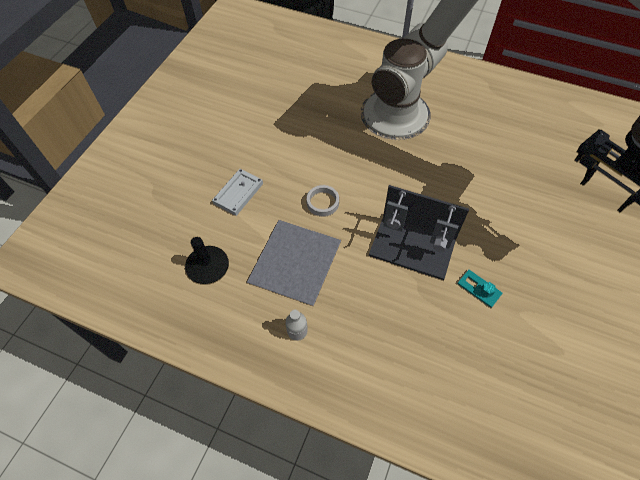

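View pics/top0.png

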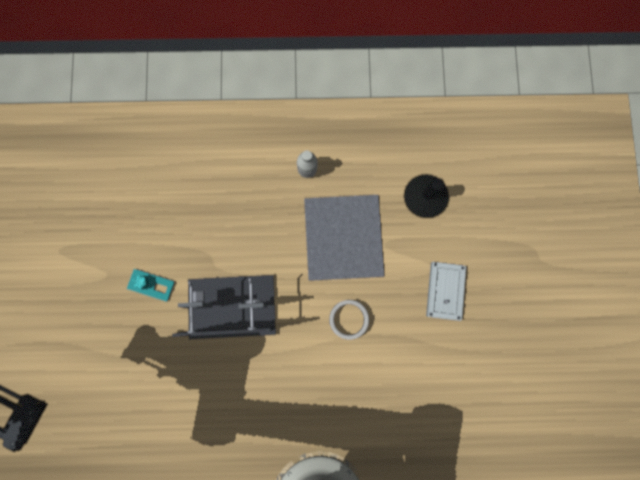

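The scene view shows the stand (~(420,235)), with the turquoise look-alike at (480,288), tape (322,200), jig (238,190), pad (295,262), lifter (206,262) and primer (296,325). In the top view the stand is at (232,305), pad (345,237), jig (447,291), tape (350,319), lifter (427,195) and primer (307,163). I'll enlarge the stand and the jig.

Run:
```python
import cv2, numpy as np
a=cv2.imread("pics/scene0.png")[175:285,360:480]; b=cv2.imread("pics/top0.png")[260:350,170:290]; c=cv2.imread("pics/top0.png")[255:330,420:475]; d=cv2.imread("pics/scene0.png")[160:220,205:270]
f=lambda im,w,h:cv2.resize(im,(w,h),interpolation=cv2.INTER_CUBIC)
o=np.zeros((600,800,3),np.uint8)
o[:367,:400]=f(a,400,367);o[:300,400:]=f(b,400,300)
o[300:600,500:720]=f(c,220,300);o[370:600,100:349]=f(d,249,230)
cv2.imwrite("pics/crop1.png",cv2.convertScaleAbs(o,alpha=1.6))
```

```text
(no output)
```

View pics/crop1.png

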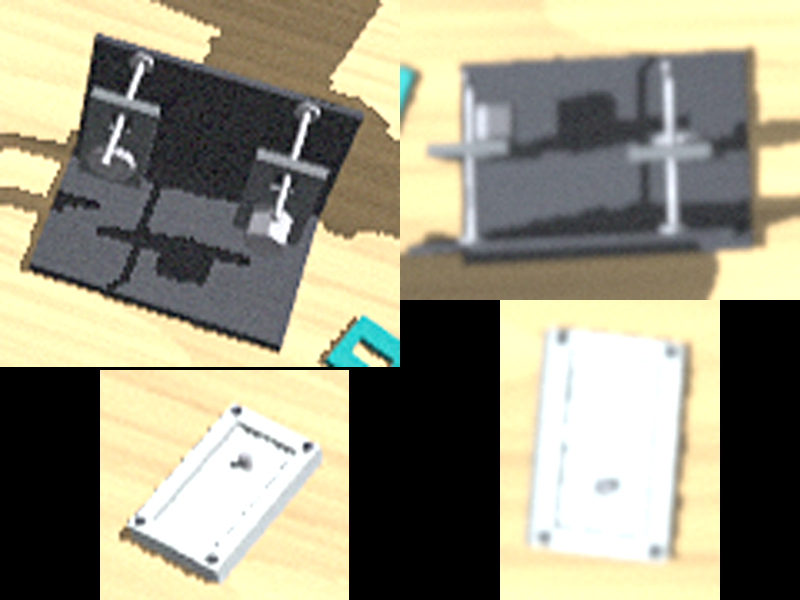

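Two brackets: the one on the left peg (top px ~(190,305), scene px ~(443,235)) has the tall, light, block-shaped boss throwing a big shadow. The one at top px (251,305), scene px (397,210) has a low round boss. The turquoise one, at top px (152,285), is the look-alike. So the left peg's bracket (larger world y) is the target. The jig pin is at top px (447,302), at the robot-side end. Next I'll cast rays.

```bash
cat > h.py <<'E'
from station import r
import cv2, numpy as np
np.set_printoptions(precision=4,suppress=True)
P={n:r.camera_params(n) for n in("scene","top")}
def ray(n,px):
    K=np.array(P[n]["camera_matrix"]);E=np.array(P[n]["extrinsics"]);R=E[:3,:3]
    d=R.T@np.linalg.inv(K)@np.array([px[0],px[1],1.]);return -R.T@E[:3,3],d/np.linalg.norm(d)
def onz(n,px,z):
    o,d=ray(n,px);return o+d*(z-o[2])/d[2]
def tri(a,b):
    A=np.zeros((3,3));v=np.zeros(3)
    for n,p in(("scene",a),("top",b)):
        o,d=ray(n,p);M=np.eye(3)-np.outer(d,d);A+=M;v+=M@o
    return np.linalg.solve(A,v)
def proj(n,X):
    K=np.array(P[n]["camera_matrix"]);E=np.array(P[n]["extrinsics"]);q=K@(E[:3,:3]@np.array(X)+E[:3,3]);return q[:2]/q[2]
E
python3 - <<'E'
from h import *
print("webL",tri((447.9,223.6),(190.5,305)),onz("scene",(447.9,223.6),.153),onz("top",(190.5,305),.153))
print("webR",tri((397.5,204.7),(251,305.3)),onz("scene",(397.5,204.7),.153),onz("top",(251,305.3),.153))
print("tipL",onz("top",(190.4,281.6),.155),"tipR",onz("top",(249.2,279.5),.155))
print("pegbase",onz("top",(191,332),.14),onz("top",(251,329),.14))
im=cv2.imread("pics/top0.png");sc=cv2.imread("pics/scene0.png")
def quad(n,im,roi,lo,hi,z):
    x,y,w,h=roi;s=im[y:y+h,x:x+w];s=cv2.cvtColor(s,cv2.COLOR_BGR2HSV)
    m=cv2.inRange(s,lo,hi);m=cv2.morphologyEx(m,cv2.MORPH_CLOSE,np.ones((5,5)));c=max(cv2.findContours(m,0,1)[0],key=cv2.contourArea)
    b=cv2.boxPoints(cv2.minAreaRect(c))+[x,y];print(n,b.tolist());W=np.array([onz(n,p,z) for p in b]);print(W,"ctr",W.mean(0),np.linalg.norm(W[1]-W[0]),np.linalg.norm(W[2]-W[1]))
quad("top",im,(295,185,100,105),(90,10,40),(140,255,160),.006)
print("jig");quad("top",im,(420,255,55,75),(80,0,120),(130,60,255),.019)
print("stand base");
print("jig screws top",*[onz("top",p,.019) for p in((435.5,264),(463,267.5),(458.75,317.75),(431,314.5))])
S=[(205+(x-100)/3.83,160+(y-370)/3.83) for x,y in((236,411),(308,446),(212,559),(140,520))]
print("screws scene",*[onz("scene",p,.019) for p in S])
print("pin",onz("top",(446.75,301.75),.022),onz("scene",(205+141/3.83,160+91/3.83),.022))
for n,p,z in(("primer",(307,155),.11),("tape",(350,319),.02),("lifter",(427,195),.01)):print(n,onz("top",p,z))
E
```

```text
webL [0.4385 0.2592 0.1468] [0.4428 0.2592 0.153 ] [0.4384 0.2575 0.153 ]
webR [0.4356 0.1341 0.1507] [0.4374 0.1341 0.153 ] [0.4355 0.1341 0.153 ]
tipL [0.486 0.258 0.155] tipR [0.488  0.1375 0.155 ]
pegbase [0.3837 0.2587 0.14  ] [0.3874 0.1357 0.14  ]
top [[305.0552387237549, 199.04972457885742], [378.3784484863281, 195.19060897827148], [382.58287048339844, 275.07460021972656], [309.25965881347656, 278.9337158203125]]
[[ 0.689   0.0211  0.006 ]
 [ 0.6954 -0.1564  0.006 ]
 [ 0.5021 -0.159   0.006 ]
 [ 0.4963  0.0144  0.006 ]] ctr [ 0.5957 -0.07    0.006 ] 0.17758169608730554 0.19328549093366423
jig
top [[426.68154525756836, 315.9424934387207], [431.40429306030273, 262.4180254936218], [465.49184799194336, 265.42575454711914], [460.769100189209, 318.95022201538086]]
[[ 0.405  -0.2553  0.019 ]
 [ 0.5288 -0.2728  0.019 ]
 [ 0.5202 -0.3525  0.019 ]
 [ 0.3966 -0.3337  0.019 ]] ctr [ 0.4627 -0.3036  0.019 ] 0.12500924457416043 0.08012552775442311
stand base
jig screws top [ 0.5249 -0.2823  0.019 ] [ 0.5155 -0.3464  0.019 ] [ 0.3995 -0.3292  0.019 ] [ 0.4081 -0.2654  0.019 ]
screws scene [ 0.4037 -0.3277  0.019 ] [ 0.4121 -0.2641  0.019 ] [ 0.527  -0.2814  0.019 ] [ 0.5172 -0.3445  0.019 ]
pin [ 0.4366 -0.3028  0.022 ] [ 0.4449 -0.3013  0.022 ]
primer [0.7654 0.0143 0.11  ]
tape [ 0.4015 -0.0778  0.02  ]
lifter [ 0.6929 -0.2732  0.01  ]
```

drive_tool(steps=[0, 0, -0.1175, 0, 0, -0.015, 1, 0, 0, -0.1175, 0, 0, -0.015, 1, 0, 0, -0.1175, 0, 0, -0.015, 1, 0, 0, -0.1175, 0, 0, -0.015, 1, 0, 0, 0, 0.028, 0.03, 0, 1, 0, 0, 0, 0.028, 0.03, 0, 1, 0, 0, 0, 0.028, 0.03, 0, 1, 0, 0, 0, 0.028, 0.03, 0, 1, 0, 0, 0, 0.028, 0.03, 0, 1, 0, 0, 0, 0.028, 0.03, 0, 1])

```text
time_s: 0.93
tcp_pos: [0.4517, 0.3756, 0.3012]
ee_rot: [[1.0, 0.001, -0.001], [0.001, -1.0, -0.001], [-0.001, 0.001, -1.0]]
wrist_force: [1.1, 0.2, -0.5]
gripper_width: 1.0
gripper_force: 0.0
```

drive_tool(steps=[0, 0, 0, 0.028, 0.03, 0, 1, 0, 0, 0, 0.028, 0.03, 0, 1, 0, 0, 0, 0.028, 0.03, 0, 1, 0, 0, 0, 0.028, 0.03, 0, 1, 0, -0.12, 0, 0, 0, 0, 1, 0, -0.12, 0, 0, 0, 0, 1, 0, -0.12, 0, 0, 0, 0, 1, 0, -0.12, 0, 0, 0, 0, 1, 0, -0.12, 0, 0, 0, 0, 1, 0, 0, 0, 0, 0, 0, 1])

```text
time_s: 1.77
tcp_pos: [0.5649, 0.2569, 0.2946]
ee_rot: [[0.818, -0.003, -0.575], [-0.005, -1.0, -0.001], [-0.575, 0.004, -0.818]]
wrist_force: [-0.9, 0.6, -2.9]
gripper_width: 1.003
gripper_force: 0.0
```

Run:
```python
from h import *
s=r.sense();print(s["time_s"],s["joints"],s["tcp_pos"],s["ee_rot"])
for X in((.4435,.2585,.153),(.444,.2585,.085),(.457,.2585,.099),(.470,.2585,.085),(.470,.2585,.099)):print(X,proj("top",X),proj("scene",X))
im=r.capture("scene");cv2.imwrite("pics/s1.png",im)
```

```text
1.7667 [  30.6527   37.2629   33.3793  -18.9982 -116.0369   55.2848] [0.5649 0.2569 0.2946] [[ 0.8179 -0.0033 -0.5754]
 [-0.0047 -1.     -0.001 ]
 [-0.5754  0.0035 -0.8179]]
(0.4435, 0.2585, 0.153) [190.051  302.5115] [447.5293 223.7504]
(0.444, 0.2585, 0.085) [197.6088 302.7676] [441.614  238.8213]
(0.457, 0.2585, 0.099) [196.2224 296.5886] [441.2839 240.152 ]
(0.47, 0.2585, 0.085) [197.7817 290.7834] [438.6411 247.3625]
(0.47, 0.2585, 0.099) [196.3124 290.5292] [439.7803 244.474 ]
```

drive_tool(steps=[0, -0.112, 0, 0, 0, 0, 1, 0, -0.112, 0, 0, 0, 0, 1, 0, -0.112, 0, 0, 0, 0, 1, 0, -0.112, 0, 0, 0, 0, 1, 0, 0, 0, 0.026, 0, 0.015, 1, 0, 0, 0, 0.026, 0, 0.015, 1, 0, 0, 0, 0.026, 0, 0.015, 1, 0, 0, 0, 0.026, 0, 0.015, 1, 0, 0, 0, 0, 0, 0, 1, 0, 0, 0, 0, 0, 0, 1])

```text
time_s: 2.65
tcp_pos: [0.5619, 0.2575, 0.1814]
ee_rot: [[0.498, 0.001, -0.867], [-0.001, -1.0, -0.002], [-0.867, 0.002, -0.498]]
wrist_force: [0.9, 0.4, 0.8]
gripper_width: 1.0
gripper_force: 0.0
```

Run:
```python
from h import *
s=r.sense();print(s["time_s"],s["joints"],s["tcp_pos"],s["ee_rot"])
a=r.capture("scene");b=r.capture("top")
o=np.zeros((600,800,3),np.uint8)
o[:480,:400]=cv2.resize(a[110:302,340:500],(400,480),interpolation=2);o[:480,400:]=cv2.resize(b[170:362,150:310],(400,480),interpolation=2)
cv2.imwrite("pics/c2.png",cv2.convertScaleAbs(o,alpha=1.5))
```

```text
2.65 [  26.9708   52.7072   39.0196  -30.402  -129.3608   55.3098] [0.5619 0.2575 0.1814] [[ 0.4978  0.0013 -0.8673]
 [-0.0013 -1.     -0.0023]
 [-0.8673  0.0023 -0.4978]]
```

View pics/c2.png

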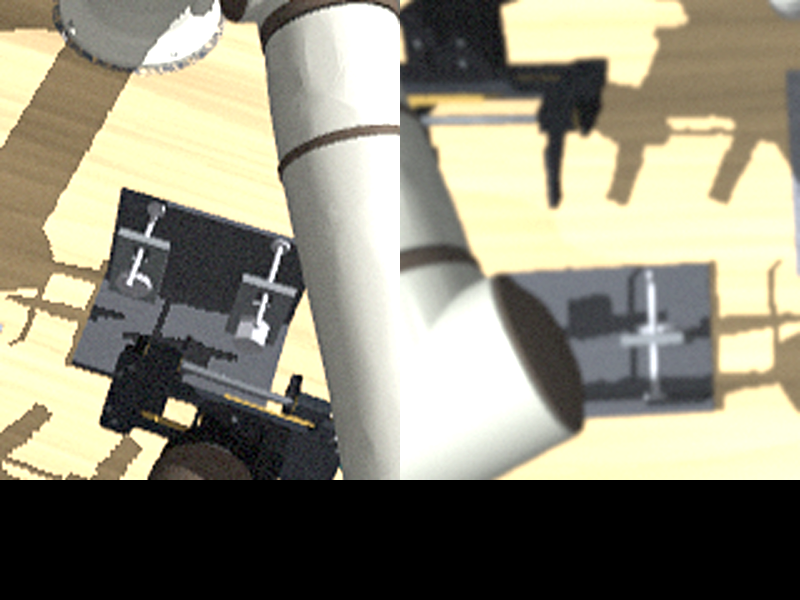

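The gripper is in front of the stand with the fingers spread either side of the hex boss (end face near scene px (441,245)). Next I go down and then in.

drive_tool(steps=[0, 0, 0, 0.0167, 0, 0.0096, 1, 0, 0, 0, 0.0167, 0, 0.0096, 1, 0, 0, 0, 0.0167, 0, 0.0096, 1, 0, 0, 0, 0.0167, 0, 0.0096, 1, 0, 0, 0, 0.0167, 0, 0.0096, 1, 0, 0, 0, 0, 0, 0, 1, 0, 0, 0, -0.012, 0, 0.0208, 1, 0, 0, 0, -0.012, 0, 0.0208, 1, 0, 0, 0, 0, 0, 0, 1, 0, 0, 0, 0, 0, 0, 1])

```text
time_s: 3.58
tcp_pos: [0.5155, 0.2579, 0.0887]
ee_rot: [[0.504, 0.002, -0.864], [0.002, -1.0, -0.0], [-0.864, -0.002, -0.504]]
wrist_force: [0.7, -0.5, -0.3]
gripper_width: 1.002
gripper_force: 0.0
```

Run:
```python
from h import *
s=r.sense();print(s["time_s"],s["joints"],s["tcp_pos"],s["ee_rot"])
a=r.capture("scene");b=r.capture("top")
o=np.zeros((600,800,3),np.uint8)
o[:600,:500]=cv2.resize(a[180:300,380:480],(500,600),interpolation=2);o[:360,500:]=cv2.resize(b[220:340,160:260],(300,360),interpolation=2)
cv2.imwrite("pics/c3.png",cv2.convertScaleAbs(o,alpha=1.5))
```

```text
3.5833 [  28.79     53.6555   25.8588  -27.501  -115.7962   61.907 ] [0.5155 0.2579 0.0887] [[ 0.5035  0.0015 -0.864 ]
 [ 0.0024 -1.     -0.0004]
 [-0.864  -0.0018 -0.5035]]
```

View pics/c3.png

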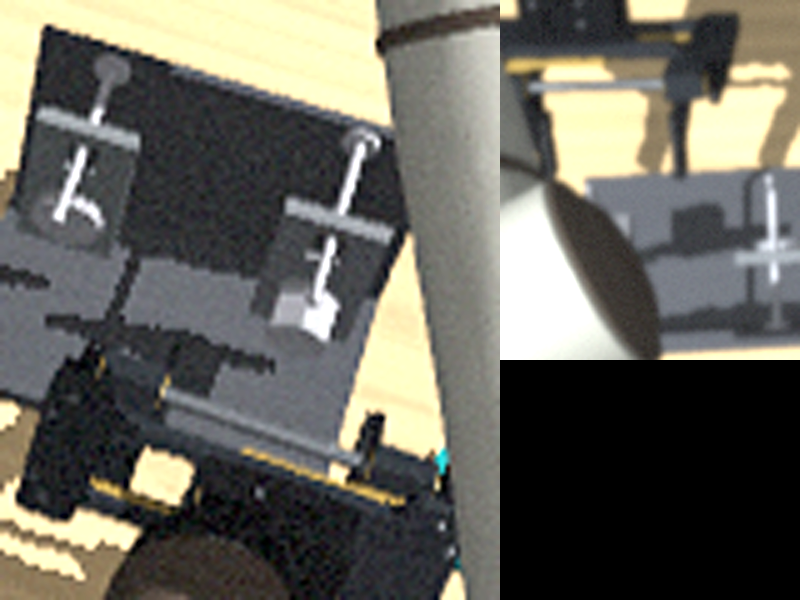

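The boss is at scene px (434–448, 237–249), between the fingers and on the tool's line. I'll go in the last 46 mm and close.

drive_tool(steps=[0, 0, 0, -0.007, 0, 0.0139, 1, 0, 0, 0, -0.007, 0, 0.0139, 1, 0, 0, 0, -0.007, 0, 0.0139, 1, 0, 0, 0, 0, 0, 0, 1, 0, 0, 0, 0, 0, 0, 1])

```text
time_s: 4.1
tcp_pos: [0.4694, 0.2575, 0.0834]
ee_rot: [[0.501, 0.001, -0.865], [0.001, -1.0, -0.0], [-0.865, -0.001, -0.501]]
wrist_force: [0.6, -0.2, 0.5]
gripper_width: 1.003
gripper_force: 0.0
```

drive_tool(steps=[0, 0, 0, 0, 0, 0, 0.6, 0, 0, 0, 0, 0, 0, 0.4, 0, 0, 0, 0, 0, 0, 0.2, 0, 0, 0, 0, 0, 0, 0.1, 0, 0, 0, 0, 0, 0, 0, 0, 0, 0, 0, 0, 0, 0, 0, 0, 0, 0, 0, 0, 0, 0, 0, 0, 0, 0, 0, 0])

```text
time_s: 4.77
tcp_pos: [0.4684, 0.2573, 0.0825]
ee_rot: [[0.499, 0.0, -0.866], [0.0, -1.0, -0.0], [-0.866, 0.0, -0.499]]
wrist_force: [-1.0, -0.9, -1.2]
gripper_width: 0.483
gripper_force: 0.0
```

Run:
```python
from h import *
s=r.sense();print(s["time_s"],s["joints"],s["tcp_pos"],s["wrist_force"],s["moment"],s["gripper_width"],s["gripper_force"])
a=r.capture("scene");b=r.capture("top")
o=np.zeros((600,800,3),np.uint8)
o[:600,:500]=cv2.resize(a[180:300,380:480],(500,600),interpolation=2);o[:360,500:]=cv2.resize(b[220:340,160:260],(300,360),interpolation=2)
cv2.imwrite("pics/c4.png",cv2.convertScaleAbs(o,alpha=1.5))
```

```text
4.7667 [  30.4065   50.6067   17.5144  -27.9451 -110.7027   63.0545] [0.4684 0.2573 0.0825] [-1.0131 -0.8603 -1.1849] [ 0.0155 -1.8958 -0.0254] 0.4828416655173076 0.0
```

View pics/c4.png

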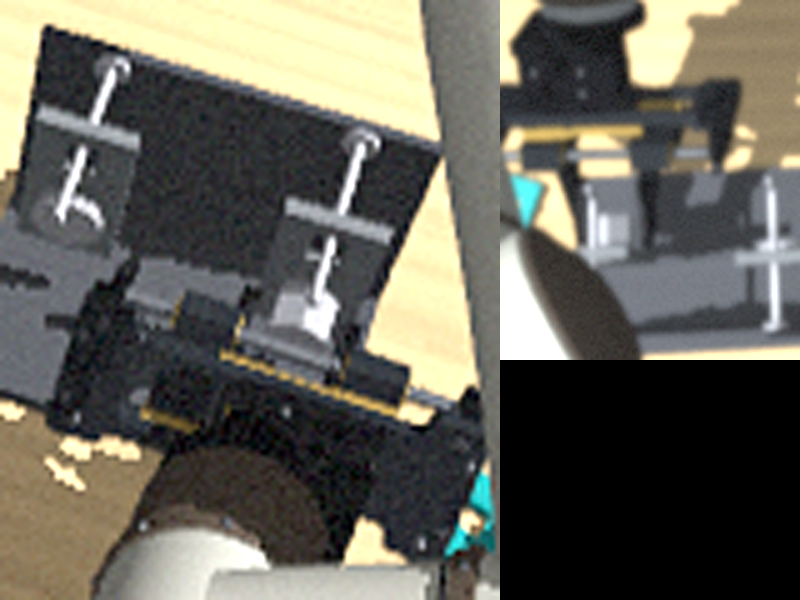

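The fingers are closing either side of the boss (scene crop (305,315)) and the plate hasn't moved. Carry on closing.

drive_tool(steps=[0, 0, 0, 0, 0, 0, 0, 0, 0, 0, 0, 0, 0, 0, 0, 0, 0, 0, 0, 0, 0, 0, 0, 0, 0, 0, 0, 0, 0, 0, 0, 0, 0, 0, 0])

```text
time_s: 5.28
tcp_pos: [0.4684, 0.2573, 0.0826]
ee_rot: [[0.499, 0.0, -0.866], [0.0, -1.0, -0.0], [-0.866, -0.0, -0.499]]
wrist_force: [0.0, 0.1, 0.2]
gripper_width: 0.32
gripper_force: 30.0
```

drive_tool(steps=[0, 0, 0, -0.0052, 0, -0.003, 0, 0, 0, 0, -0.0052, 0, -0.003, 0, 0, 0, 0, -0.0052, 0, -0.003, 0, 0, 0, 0, 0, 0, 0, 0, 0, 0, 0, 0, 0, 0, 0])

```text
time_s: 5.7
tcp_pos: [0.4687, 0.2575, 0.1013]
ee_rot: [[0.501, 0.0, -0.866], [0.001, -1.0, 0.0], [-0.866, -0.001, -0.501]]
wrist_force: [-0.1, 1.3, -0.8]
gripper_width: 0.319
gripper_force: 30.0
```

Run:
```python
from h import *
s=r.sense();print(s["tcp_pos"],s["wrist_force"],s["moment"],s["gripper_width"],s["gripper_force"])
a=r.capture("scene");b=r.capture("top")
o=np.zeros((600,800,3),np.uint8)
o[:600,:500]=cv2.resize(a[180:300,380:480],(500,600),interpolation=2);o[:360,500:]=cv2.resize(b[220:340,160:260],(300,360),interpolation=2)
cv2.imwrite("pics/c5.png",cv2.convertScaleAbs(o,alpha=1.5))
```

```text
[0.4687 0.2575 0.1013] [-0.1436  1.3074 -0.794 ] [-0.0561 -2.1631  0.0448] 0.3185462207291252 29.959874534401266
```

View pics/c5.png

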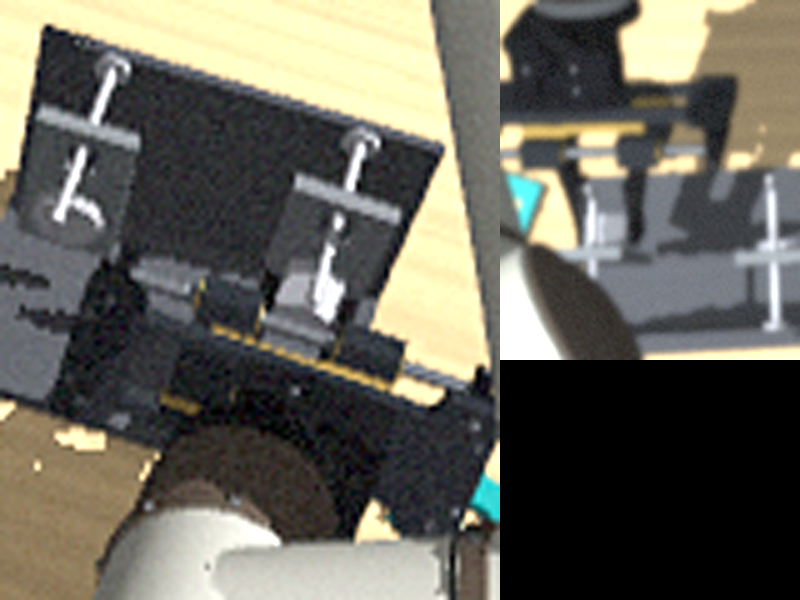

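Bracket rose 18.7 mm, with the peg now mid-slot and no side load. Next I move it out level over the tip.

drive_tool(steps=[0, 0, 0, 0.009, 0, -0.0156, 0, 0, 0, 0, 0.009, 0, -0.0156, 0, 0, 0, 0, 0.009, 0, -0.0156, 0, 0, 0, 0, 0.009, 0, -0.0156, 0, 0, 0, 0, 0.009, 0, -0.0156, 0, 0, 0, 0, 0.009, 0, -0.0156, 0, 0, 0, 0, 0, 0, 0, 0])

```text
time_s: 6.38
tcp_pos: [0.5784, 0.2565, 0.0988]
ee_rot: [[0.5, -0.002, -0.866], [-0.001, -1.0, 0.001], [-0.866, 0.001, -0.5]]
wrist_force: [-1.0, 0.2, 0.3]
gripper_width: 0.32
gripper_force: 30.0
```

Clear of the tip. Now raise it, turn the boss upwards and carry it over the pad.

drive_tool(steps=[0, 0, 0, -0.0325, 0, -0.0188, 0, 0, 0, 0, -0.0325, 0, -0.0188, 0, 0, 0, 0, -0.0325, 0, -0.0188, 0, 0, 0, 0, -0.0325, 0, -0.0188, 0, 0, 0.12, 0, 0, 0.024, 0, 0, 0, 0.12, 0, 0, 0.024, 0, 0, 0, 0.12, 0, 0, 0.024, 0, 0, 0, 0.12, 0, 0, 0.024, 0, 0, 0, 0.12, 0, 0, 0.024, 0, 0, 0, 0.12, 0, 0, 0.024, 0, 0])

```text
time_s: 7.22
tcp_pos: [0.5762, 0.1122, 0.251]
ee_rot: [[0.949, 0.001, -0.317], [0.001, -1.0, -0.001], [-0.317, 0.0, -0.949]]
wrist_force: [-0.4, 0.7, -0.2]
gripper_width: 0.317
gripper_force: 30.0
```

drive_tool(steps=[0, 0.12, 0, 0, 0.024, 0, 0, 0, 0.12, 0, 0, 0.024, 0, 0, 0, 0.12, 0, 0, 0.024, 0, 0, 0, 0.12, 0, 0, 0.024, 0, 0, 0, 0.12, 0, 0, 0.024, 0, 0, 0, 0.12, 0, 0, 0.024, 0, 0, 0, 0.12, 0, 0, 0.024, 0, 0, 0, 0, 0, 0, 0, 0, 0, 0, 0, 0, 0, 0, 0, 0])

```text
time_s: 7.97
tcp_pos: [0.5723, -0.0555, 0.248]
ee_rot: [[0.878, -0.002, 0.478], [-0.001, -1.0, -0.003], [0.478, 0.002, -0.878]]
wrist_force: [0.2, 0.3, -1.3]
gripper_width: 0.322
gripper_force: 30.0
```

Run:
```python
from h import *
s=r.sense();print(s["time_s"],s["joints"],s["tcp_pos"],s["ee_rot"],s["wrist_force"],s["moment"])
a=r.capture("scene");b=r.capture("top")
o=np.zeros((600,800,3),np.uint8)
o[:400,:400]=cv2.resize(a[140:300,240:400],(400,400),interpolation=2);o[:400,400:]=cv2.resize(b[180:340,260:420],(400,400),interpolation=2)
cv2.imwrite("pics/c6.png",cv2.convertScaleAbs(o,alpha=1.4))
```

```text
7.9667 [ 13.4218   5.0454 -32.3799  15.2942 -25.5002  64.222 ] [ 0.5723 -0.0555  0.248 ] [[ 0.8783 -0.0024  0.4781]
 [-0.0013 -1.     -0.0027]
 [ 0.4781  0.0017 -0.8783]] [ 0.2333  0.2996 -1.3143] [-0.0157  1.0355  0.0021]
```

View pics/c6.png

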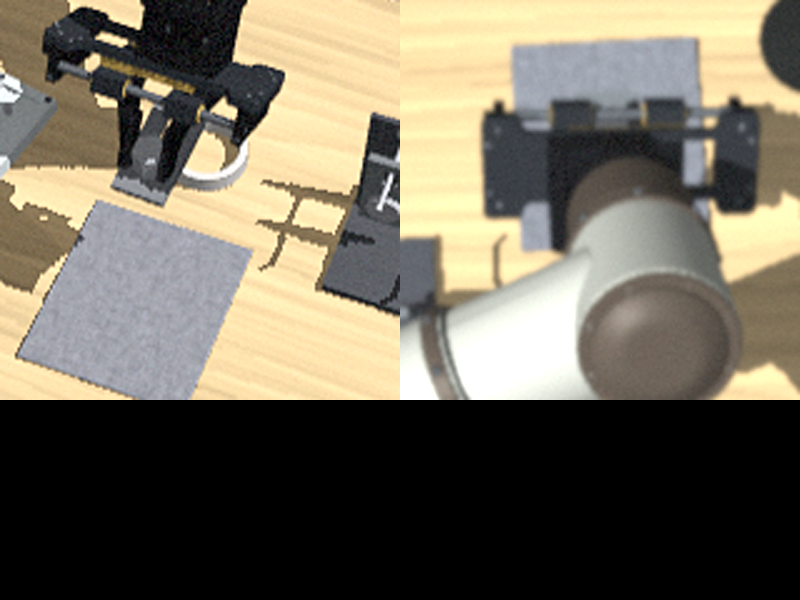

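The bracket is held boss up, leaning tool, over the pad (scene crop shows it above the pad's near corner, top view over the pad). Next I correct by 1.4° and lower to just above it.

drive_tool(steps=[0, 0.024, 0, 0, 0, 0, 0, 0, 0, 0, -0.0085, 0.0007, 0.0282, 0, 0, 0, 0, -0.0085, 0.0007, 0.0282, 0, 0, 0, 0, -0.0085, 0.0007, 0.0282, 0, 0, 0, 0, -0.0085, 0.0007, 0.0282, 0, 0, 0, 0, -0.0085, 0.0007, 0.0282, 0, 0, 0, 0, -0.0085, 0.0007, 0.0282, 0, 0, 0, 0, 0, 0, 0, 0, 0, 0, 0, 0, 0, 0, 0])

```text
time_s: 8.82
tcp_pos: [0.6285, -0.0696, 0.1057]
ee_rot: [[0.89, 0.022, 0.456], [0.002, -0.999, 0.044], [0.456, -0.039, -0.889]]
wrist_force: [-0.2, 0.3, -0.6]
gripper_width: 0.317
gripper_force: 30.0
```

Run:
```python
from h import *
s=r.sense();print(s["time_s"],s["joints"],s["tcp_pos"],s["ee_rot"],s["wrist_force"],s["moment"])
a=r.capture("scene")
cv2.imwrite("pics/c7.png",cv2.convertScaleAbs(cv2.resize(a[180:300,230:390],(800,600),interpolation=2),alpha=1.5))
```

```text
8.8167 [  8.8179  21.629  -32.0447   9.3236  -9.2252  73.0409] [ 0.6285 -0.0696  0.1057] [[ 0.8898  0.0217  0.4558]
 [ 0.0015 -0.999   0.0444]
 [ 0.4564 -0.0388 -0.8889]] [-0.2138  0.32   -0.5623] [-0.1237  1.0501  0.0521]
```

View pics/c7.png

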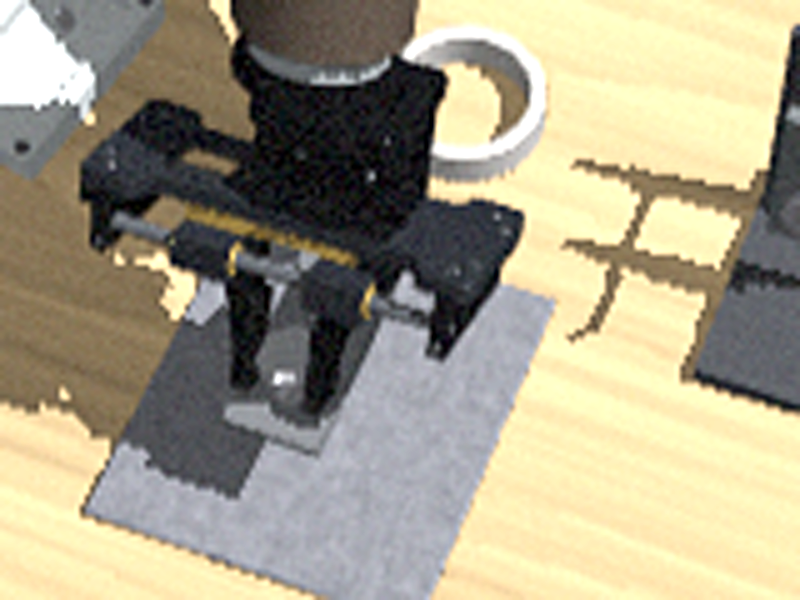

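J5 is at its limit (−9.2°), so the forward lean can't go lower here and the pose drifted. The bracket's yaw on the pad is free, so I'll raise and turn 90° clockwise (seen from above), which makes the lean sideways.

drive_tool(steps=[0, 0, 0, 0.0, -0.001, -0.035, 0, 0, 0, 0, 0.0, -0.001, -0.035, 0, 0, 0, 0, 0.0, -0.001, -0.035, 0, -0.0547, 0.0047, 0.1067, 0, 0, 0, 0, -0.0547, 0.0047, 0.1067, 0, 0, 0, 0, -0.0547, 0.0047, 0.1067, 0, 0, 0, 0, -0.0547, 0.0047, 0.1067, 0, 0, 0, 0, -0.0547, 0.0047, 0.1067, 0, 0, 0, 0, -0.0547, 0.0047, 0.1067, 0, 0, 0, 0, -0.0547, 0.0047, 0.1067, 0, 0, 0, 0])

```text
time_s: 9.7
tcp_pos: [0.5778, -0.0779, 0.2029]
ee_rot: [[0.738, -0.545, 0.398], [-0.497, -0.838, -0.225], [0.457, -0.032, -0.889]]
wrist_force: [0.2, 0.4, -0.4]
gripper_width: 0.32
gripper_force: 29.9
```

drive_tool(steps=[-0.0547, 0.0047, 0.1067, 0, 0, 0, 0, -0.0547, 0.0047, 0.1067, 0, 0, 0, 0, -0.0547, 0.0047, 0.1067, 0, 0, 0, 0, -0.0547, 0.0047, 0.1067, 0, 0, 0, 0, -0.0547, 0.0047, 0.1067, 0, 0, 0, 0, -0.0547, 0.0047, 0.1067, 0, 0, 0, 0, 0, 0, 0, 0, 0, 0, 0, 0, 0, 0, 0, 0, 0, 0])

```text
time_s: 10.37
tcp_pos: [0.5794, -0.0771, 0.2021]
ee_rot: [[0.233, -0.96, 0.157], [-0.857, -0.279, -0.433], [0.459, -0.033, -0.888]]
wrist_force: [-0.1, 0.2, -1.7]
gripper_width: 0.314
gripper_force: 30.0
```

```bash
cat >> h.py <<'E'
from scipy.spatial.transform import Rotation as Ro
def plan(p,R):
    "tool-frame rotvec and shift (initial tool axes) to reach pose p,R"
    s=r.sense();C=np.array(s["ee_rot"]);print("t",s["time_s"],"j",s["joints"],"p",s["tcp_pos"],"F",s["wrist_force"],"w",s["gripper_width"]);
    print("rotvec",Ro.from_matrix(C.T@R).as_rotvec(),"shift(now)",C.T@(np.array(p)-s["tcp_pos"]),"shift(after turn)",R.T@(np.array(p)-s["tcp_pos"]))
def tool(yaw,lean):
    "yaw of tool x, lean (deg) of fingers toward +tool x heading"
    return Ro.from_euler("ZY",[yaw,-lean],degrees=True).as_matrix()@np.diag([1,-1,-1.])
E
python3 - <<'E'
from h import *
print(tool(0,30)); plan((.585,-.08,.09),tool(-90,30)); print(r.sense()["ee_rot"])
E
```

```text
[[ 0.866  0.     0.5  ]
 [ 0.    -1.     0.   ]
 [ 0.5    0.    -0.866]]
t 10.3667 j [ 18.69    16.8409 -30.5347  37.7905 -48.7344 -29.8843] p [ 0.5794 -0.0771  0.2021] F [-0.1465  0.2495 -1.7177] w 0.3138140169045727
rotvec [-0.1647  0.0503  0.2323] shift(now) [-0.0477 -0.0009  0.1016] shift(after turn) [-0.0535 -0.0056  0.0985]
[[ 0.2332 -0.9597  0.1567]
 [-0.857  -0.2789 -0.4332]
 [ 0.4595 -0.0332 -0.8876]]
```

drive_tool(steps=[-0.055, 0.0168, 0.0775, 0, 0, 0, 0, -0.055, 0.0168, 0.0775, 0, 0, 0, 0, -0.055, 0.0168, 0.0775, 0, 0, 0, 0, 0, 0, 0, -0.0134, -0.0014, 0.0246, 0, 0, 0, 0, -0.0134, -0.0014, 0.0246, 0, 0, 0, 0, -0.0134, -0.0014, 0.0246, 0, 0, 0, 0, -0.0134, -0.0014, 0.0246, 0, 0, 0, 0, 0, 0, 0, 0, 0, 0, 0, 0, 0, 0, 0])

```text
time_s: 11.12
tcp_pos: [0.5827, -0.0817, 0.0887]
ee_rot: [[0.0, -1.0, -0.006], [-0.865, 0.003, -0.501], [0.501, 0.006, -0.865]]
wrist_force: [0.1, 0.3, -1.1]
gripper_width: 0.319
gripper_force: 30.0
```

Run:
```python
from h import *
plan((.585,-.08,.046),tool(-90,30)); print(r.sense()["ee_rot"])
a=r.capture("scene")
cv2.imwrite("pics/c8.png",cv2.convertScaleAbs(cv2.resize(a[200:300,240:373],(800,600),interpolation=2),alpha=1.5))
```

```text
t 11.1167 j [ 18.1597  29.3563 -30.8988  39.7564 -47.886  -50.1029] p [ 0.5827 -0.0817  0.0887] F [ 0.095   0.2515 -1.1142] w 0.31866022797778876
rotvec [ 0.0065 -0.0016  0.    ] shift(now) [-0.0229 -0.0025  0.0361] shift(after turn) [-0.0228 -0.0023  0.0362]
[[ 0.     -1.     -0.0065]
 [-0.8652  0.0032 -0.5014]
 [ 0.5014  0.0056 -0.8652]]
```

View pics/c8.png

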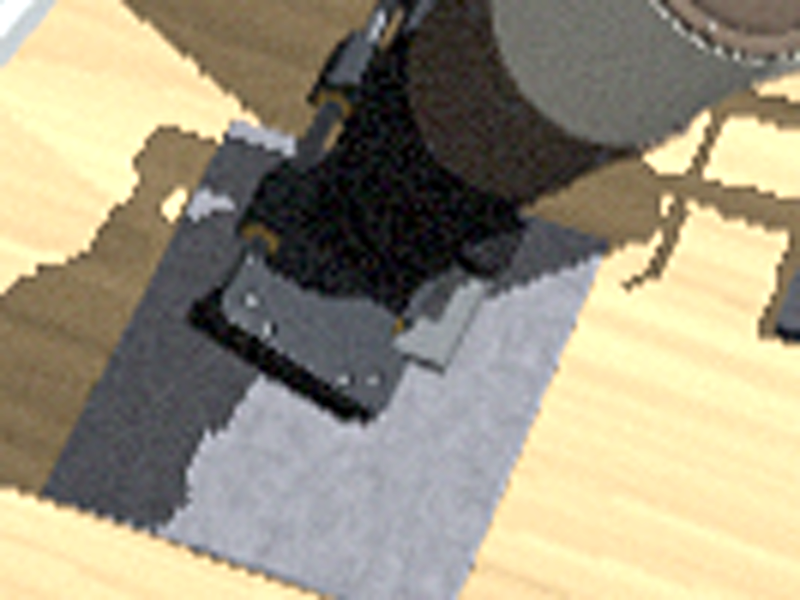

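The bracket is over the pad, with its web end at crop (440,330). That was the last picture; from here I go by numbers and forces. Lowering.

drive_tool(steps=[0.0065, 0, 0, -0.0076, -0.0008, 0.012, 0, 0, 0, 0, -0.0076, -0.0008, 0.012, 0, 0, 0, 0, -0.0076, -0.0008, 0.012, 0, 0, 0, 0, 0, 0, 0, 0, 0, 0, 0, 0, 0, 0, 0])

```text
time_s: 11.58
tcp_pos: [0.587, -0.079, 0.0479]
ee_rot: [[-0.003, -1.0, 0.004], [-0.866, 0.001, -0.5], [0.5, -0.005, -0.866]]
wrist_force: [-1.3, 0.0, -0.3]
gripper_width: 0.314
gripper_force: 30.0
```

drive_tool(steps=[0, 0, 0, -0.001, 0, 0.0017, 0, 0, 0, 0, -0.001, 0, 0.0017, 0, 0, 0, 0, 0, 0, 0, 0])

```text
time_s: 11.83
tcp_pos: [0.5866, -0.0789, 0.043]
ee_rot: [[-0.003, -1.0, 0.003], [-0.866, 0.001, -0.5], [0.5, -0.004, -0.866]]
wrist_force: [-0.0, -0.3, -1.6]
gripper_width: 0.315
gripper_force: 30.0
```

drive_tool(steps=[0, 0, 0, -0.001, 0, 0.0017, 0, 0, 0, 0, 0, 0, 0, 0])

```text
time_s: 12.0
tcp_pos: [0.5868, -0.0789, 0.0409]
ee_rot: [[-0.002, -1.0, 0.003], [-0.866, 0.001, -0.501], [0.501, -0.004, -0.866]]
wrist_force: [-0.5, 1.0, 2.1]
gripper_width: 0.319
gripper_force: 30.0
```

drive_tool(steps=[0, 0, 0, -0.0005, 0, 0.0009, 0, 0, 0, 0, 0, 0, 0, 0])

```text
time_s: 12.17
tcp_pos: [0.587, -0.0788, 0.0407]
ee_rot: [[-0.002, -1.0, 0.003], [-0.865, 0.0, -0.502], [0.502, -0.004, -0.865]]
wrist_force: [-1.7, 3.7, 6.4]
gripper_width: 0.321
gripper_force: 30.0
```

drive_tool(steps=[0, 0, 0, -0.0005, 0, 0.0009, 0, 0, 0, 0, 0, 0, 0, 0])

```text
time_s: 12.33
tcp_pos: [0.5872, -0.0788, 0.0405]
ee_rot: [[-0.003, -1.0, 0.004], [-0.864, 0.0, -0.503], [0.503, -0.005, -0.864]]
wrist_force: [-3.6, 3.9, 10.9]
gripper_width: 0.32
gripper_force: 30.0
```

Run:
```python
from h import *
s=r.sense();print(s["tcp_pos"],s["wrist_force"],s["moment"])
```

```text
[ 0.5872 -0.0788  0.0405] [-3.6442  3.8965 10.8731] [ 0.4698  0.9967 -0.5858]
```

drive_tool(steps=[0, 0, 0, -0.0005, 0, 0.0009, 0, 0, 0, 0, 0, 0, 0, 0])

```text
time_s: 12.5
tcp_pos: [0.5874, -0.0788, 0.04]
ee_rot: [[-0.003, -1.0, 0.005], [-0.864, -0.0, -0.503], [0.503, -0.005, -0.864]]
wrist_force: [-3.5, 5.9, 13.3]
gripper_width: 0.317
gripper_force: 30.0
```

drive_tool(steps=[0, 0, 0, -0.0005, 0, 0.0009, 0, 0, 0, 0, 0, 0, 0, 0])

```text
time_s: 12.67
tcp_pos: [0.5877, -0.0786, 0.0397]
ee_rot: [[-0.003, -1.0, 0.005], [-0.864, -0.001, -0.503], [0.503, -0.006, -0.864]]
wrist_force: [-6.0, 7.5, 16.3]
gripper_width: 0.316
gripper_force: 30.0
```

Run:
```python
from h import *
s=r.sense();print(s["tcp_pos"],s["wrist_force"],s["moment"])
```

```text
[ 0.5877 -0.0786  0.0397] [-6.0483  7.5347 16.2816] [ 0.3431  1.5147 -0.8026]
```

drive_tool(steps=[0, 0, 0, 0.0005, 0, -0.0009, 0, 0, 0, 0, 0.0005, 0, -0.0009, 0, 0, 0, 0, 0, 0, 0, 0])

```text
time_s: 12.92
tcp_pos: [0.5876, -0.0787, 0.0398]
ee_rot: [[-0.003, -1.0, 0.004], [-0.865, 0.0, -0.501], [0.501, -0.005, -0.865]]
wrist_force: [-0.7, 3.8, 8.0]
gripper_width: 0.317
gripper_force: 30.0
```

drive_tool(steps=[0, 0, 0, 0, 0, 0, 0.35, 0, 0, 0, 0, 0, 0, 0.4, 0, 0, 0, 0, 0, 0, 0.5, 0, 0, 0, 0, 0, 0, 0.7, 0, 0, 0, 0, 0, 0, 0.7, 0, 0, 0, 0, 0, 0, 0.7, 0, 0, 0, 0, 0, 0, 0.7])

```text
time_s: 13.5
tcp_pos: [0.586, -0.0793, 0.0379]
ee_rot: [[-0.002, -1.0, 0.001], [-0.866, 0.002, -0.501], [0.501, -0.002, -0.866]]
wrist_force: [-1.4, 0.2, -0.6]
gripper_width: 0.662
gripper_force: 0.0
```

Run:
```python
from h import *
s=r.sense();print(s["tcp_pos"],s["wrist_force"],s["gripper_width"])
plan((.5877,-.0786,.0397),tool(-90,0))
```

```text
[ 0.586  -0.0793  0.0379] [-1.4092  0.1553 -0.5812] 0.6623542025019793
t 13.5 j [ 17.2438  33.4124 -33.953   45.528  -42.0814 -56.9301] p [ 0.586  -0.0793  0.0379] F [-1.4092  0.1553 -0.5812] w 0.6623542025019793
rotvec [-0.0013 -0.5242 -0.0022] shift(now) [ 0.0003 -0.0017 -0.0019] shift(after turn) [-0.0007 -0.0017 -0.0018]
```

Released on the pad. Now back out, straighten the tool, and move aside to measure.

drive_tool(steps=[0, 0, 0, 0, 0, -0.03, 1, 0, 0, 0, 0, 0, -0.03, 1, 0, -0.105, 0, 0, 0, -0.025, 1, 0, -0.105, 0, 0, 0, -0.025, 1, 0, -0.105, 0, 0, 0, -0.025, 1, 0, -0.105, 0, 0, 0, -0.025, 1, 0, -0.105, 0, 0, 0, -0.025, 1, 0, 0, 0, 0, 0.038, 0, 1, 0, 0, 0, 0, 0.038, 0, 1, 0, 0, 0, 0, 0.038, 0, 1])

```text
time_s: 14.33
tcp_pos: [0.4708, -0.0112, 0.2075]
ee_rot: [[-0.004, -1.0, 0.003], [-1.0, 0.004, 0.002], [-0.002, -0.003, -1.0]]
wrist_force: [0.0, 0.9, -0.5]
gripper_width: 0.997
gripper_force: 0.0
```

drive_tool(steps=[0, 0, 0, 0, 0.038, 0, 1, 0, 0, 0, 0, 0.038, 0, 1, 0, 0, 0, 0, 0.02, 0, 1])

```text
time_s: 14.58
tcp_pos: [0.3714, -0.0116, 0.2065]
ee_rot: [[-0.002, -1.0, -0.0], [-1.0, 0.002, 0.001], [-0.001, 0.0, -1.0]]
wrist_force: [0.2, 0.9, 0.1]
gripper_width: 1.003
gripper_force: 0.0
```

Run:
```python
from h import *
s=r.sense();print(s["time_s"],s["tcp_pos"],s["ee_rot"],s["joints"])
a=r.capture("scene");b=r.capture("top");cv2.imwrite("pics/s9.png",a);cv2.imwrite("pics/t9.png",b)
for n,im in(("top",b),("scene",a)):
    print(n,"exp plate ctr",proj(n,(.587,-.059,.014)),"boss top",proj(n,(.587,-.077,.040)),"web end",proj(n,(.587,-.009,.014)),"x end",proj(n,(.587,-.109,.014)))
    g=cv2.cvtColor(im,cv2.COLOR_BGR2GRAY);c=proj(n,(.587,-.06,.014)).astype(int)
    w=(30,16) if n=="top" else (24,24)
    print("origin",c[0]-w[0],c[1]-w[1])
    for row in g[c[1]-w[1]:c[1]+w[1],c[0]-w[0]:c[0]+w[0]]:print(" ".join("%3d"%v for v in row))
```

```text
14.5833 [ 0.3714 -0.0116  0.2065] [[-0.0023 -1.     -0.0002]
 [-1.      0.0023  0.0012]
 [-0.0012  0.0002 -1.    ]] [ 23.6294  -1.7409 -34.9671  -0.0813 -56.7581 -23.7166]
top exp plate ctr [339.534  239.8072] boss top [347.9517 238.0769] web end [318.4379 240.1891] x end [360.6143 239.4255]
origin 309 223
114 115 115 115 117 120 122 121 118 118 119 121 119 118 118 118 120 118 117 116 120 118 116 120 119 120 122 123 123 121 118 117 118 115 114 114 116 115 117 114 114 114 116 118 116 113 116 117 116 117 119 118 121 121 117 116 117 114 117 119
114 115 115 115 118 121 121 119 119 117 119 118 118 118 119 118 118 118 115 114 118 118 119 120 121 124 122 124 120 119 120 118 120 117 117 116 119 117 117 118 117 115 117 120 116 118 116 113 115 114 114 116 120 119 117 117 116 115 116 117
115 116 115 117 118 118 120 119 118 119 116 117 118 118 118 117 116 116 118 116 116 121 122 123 122 124 126 125 120 119 119 119 118 116 116 116 117 119 121 119 116 117 120 120 119 118 115 115 111 114 112 115 116 116 115 116 118 116 117 117
113 116 115 114 118 118 118 117 116 116 116 114 115 119 117 116 115 114 
[... 15541 characters left out ...]
 112 112 116 112 122 122 113 121 117 115 110 115 117 115 119 115 113 111 108 110 117 113 113 114 115 115 115 114 114 116 118
113 113 114 115 115 109 112 114 113 115 110 115 114 120 118 114 112 114 116 115 119 124 114 113 116 107 109 110 115 113 116 118 114 118 116 111 114 114 115 116 113 110 104 112 115 114 120 114
114 115 114 115 114 108 110 113 115 118 114 115 112 115 111 111 110 113 111 114 116 116 111 108 110 109 107 111 111 119 119 117 113 118 118 118 117 113 118 115 114 112 113 104 110 117 119 113
111 108 113 120 114 113 116 116 115 119 123 119 117 112 104 114 115 113 111 114 108 111 115 114 113 113 105 107 116 116 113 118 117 117 112 114 119 116 120 119 116 115 112 107 113 117 112 120
```

The picture's numbers show the bracket flat on the pad, boss up. In the top view the plate runs from col 318 to 360, and the boss top is at about (347.5,238), giving the boss at (0.587,−0.076) and the plate centre at (0.587,−0.058). Now I regrasp with the tool vertical.

drive_tool(steps=[0, 0, 0, 0.0107, -0.0359, 0, 1, 0, 0, 0, 0.0107, -0.0359, 0, 1, 0, 0, 0, 0.0107, -0.0359, 0, 1, 0, 0, 0, 0.0107, -0.0359, 0, 1, 0, 0, 0, 0.0107, -0.0359, 0, 1, 0, 0, 0, 0.0107, -0.0359, 0, 1, 0, 0, 0, 0, 0, 0.035, 1, 0, 0, 0, 0, 0, 0.035, 1, 0, 0, 0, 0, 0, 0.035, 1, 0, 0, 0, 0, 0, 0, 1])

```text
time_s: 15.52
tcp_pos: [0.587, -0.0755, 0.0945]
ee_rot: [[-0.004, -1.0, -0.013], [-1.0, 0.004, 0.001], [-0.001, 0.013, -1.0]]
wrist_force: [-1.8, -0.6, -0.7]
gripper_width: 0.997
gripper_force: 0.0
```

Run:
```python
from h import *
plan((.587,-.076,.035),tool(-90,0))
b=cv2.cvtColor(cv2.imread("pics/t9.png"),6)
m=np.zeros_like(b);m[225:250,338:358]=b[225:250,338:358]>150
M=cv2.moments(m,True);c=(M["m10"]/M["m00"],M["m01"]/M["m00"]);print("boss",c,onz("top",c,.040))
```

```text
t 15.5167 j [  8.2518  27.2947 -14.3487  -0.2077 -49.1122  -8.3447] p [ 0.587  -0.0755  0.0945] F [-1.8315 -0.5503 -0.693 ] w 0.997460372729413
rotvec [ 0.0134  0.0008 -0.004 ] shift(now) [ 0.0005 -0.0008  0.0594] shift(after turn) [ 0.0005 -0.      0.0595]
boss (346.9519230769231, 238.01923076923077) [ 0.5872 -0.0747  0.04  ]
```

drive_tool(steps=[0.0134, 0, -0.004, 0, 0, 0.015, 1, 0, 0, 0, 0, 0, 0.015, 1, 0, 0, 0, 0, 0, 0.015, 1, 0, 0, 0, 0, 0, 0.0145, 1, 0, 0, 0, 0, 0, 0, 0.6, 0, 0, 0, 0, 0, 0, 0.3, 0, 0, 0, 0, 0, 0, 0, 0, 0, 0, 0, 0, 0, 0, 0, 0, 0, 0, 0, 0, 0, 0, 0, 0, 0, 0, 0, 0])

```text
time_s: 16.35
tcp_pos: [0.5927, -0.075, 0.0441]
ee_rot: [[0.003, -1.0, 0.017], [-1.0, -0.003, 0.001], [-0.001, -0.017, -1.0]]
wrist_force: [-0.1, 0.2, -0.2]
gripper_width: 0.635
gripper_force: 0.0
```

drive_tool(steps=[0, 0, 0, 0, 0, 0, 0, 0, 0, 0, 0, 0, 0, 0, 0, 0, 0, 0, 0, 0, 0, 0, 0, 0, 0, 0, 0, 0, 0, 0, 0, 0, 0, 0, 0])

```text
time_s: 16.77
tcp_pos: [0.5915, -0.0751, 0.043]
ee_rot: [[0.003, -1.0, 0.014], [-1.0, -0.003, 0.001], [-0.001, -0.014, -1.0]]
wrist_force: [-2.6, 0.1, 2.3]
gripper_width: 0.319
gripper_force: 30.0
```

Run:
```python
from h import *
plan((.587,-.0755,.16),tool(-90,0))
# jig pocket refine: grey-level print of pin area not needed; target TCP over jig
jy=-8.4;c=np.array([.4635,-.305]);u=np.array([np.cos(np.radians(jy)),np.sin(np.radians(jy))])
print("boss target xy",c+.018*u, r.sense()["ee_rot"])
```

```text
t 16.7667 j [  8.3484  30.8653 -17.4992   0.1252 -40.8405  -8.2943] p [ 0.5915 -0.0751  0.043 ] F [-2.6135  0.0548  2.3408] w 0.31920161230810995
rotvec [-0.0139  0.0006  0.0026] shift(now) [ 0.0003  0.0028 -0.117 ] shift(after turn) [ 0.0004  0.0045 -0.117 ]
boss target xy [ 0.4813 -0.3076] [[ 0.0026 -0.9999  0.0139]
 [-1.     -0.0026  0.0006]
 [-0.0006 -0.0139 -0.9999]]
```

The fast approach left a transient when I measured, so I'm 8 mm too high and tilted 0.8°. I'll open a little, correct it and close again.

drive_tool(steps=[0, 0, 0, 0, 0, 0, 0.45, 0, 0, 0, 0, 0, 0, 0.45, 0, 0, 0, 0, 0, 0, 0.45, -0.0139, 0, 0.0026, 0, 0, 0.004, 0.45, 0, 0, 0, 0, 0, 0.004, 0.45, 0, 0, 0, 0, 0, 0, 0.45, 0, 0, 0, 0, 0, 0, 0.45, 0, 0, 0, 0, 0, 0, 0.45, 0, 0, 0, 0, 0, 0, 0.45])

```text
time_s: 17.52
tcp_pos: [0.5923, -0.075, 0.0351]
ee_rot: [[-0.0, -1.0, 0.002], [-1.0, 0.0, 0.001], [-0.001, -0.002, -1.0]]
wrist_force: [0.7, 0.1, 1.5]
gripper_width: 0.451
gripper_force: 0.0
```

Run:
```python
from h import *
plan((.5915,-.0755,.035),tool(-90,0))
```

```text
t 17.5167 j [  8.2945  31.8082 -17.1267  -0.049  -40.9505  -8.2586] p [ 0.5923 -0.075   0.0351] F [0.7125 0.1112 1.5389] w 0.4509140324681781
rotvec [-0.0019  0.0008 -0.    ] shift(now) [0.0005 0.0008 0.0001] shift(after turn) [0.0005 0.0008 0.0001]
```

Good. Close, then lift.

drive_tool(steps=[0, 0, 0, 0, 0, 0, 0.2, 0, 0, 0, 0, 0, 0, 0, 0, 0, 0, 0, 0, 0, 0, 0, 0, 0, 0, 0, 0, 0, 0, 0, 0, 0, 0, 0, 0, 0, 0, 0, 0, 0, 0, 0])

```text
time_s: 18.02
tcp_pos: [0.5922, -0.075, 0.0352]
ee_rot: [[-0.0, -1.0, 0.002], [-1.0, 0.0, 0.001], [-0.001, -0.002, -1.0]]
wrist_force: [-1.3, -0.1, 0.6]
gripper_width: 0.314
gripper_force: 29.9
```

drive_tool(steps=[0, 0, 0, 0, 0, -0.01, 0, 0, 0, 0, 0, 0, -0.025, 0, 0, 0, 0, 0, 0, -0.03, 0, 0, 0, 0, 0, 0, -0.03, 0, 0, 0, 0, 0, 0, 0, 0, 0, 0, 0, 0, 0, 0, 0])

```text
time_s: 18.52
tcp_pos: [0.5933, -0.0749, 0.1327]
ee_rot: [[-0.0, -1.0, 0.007], [-1.0, 0.0, 0.002], [-0.002, -0.007, -1.0]]
wrist_force: [0.3, -0.7, -1.2]
gripper_width: 0.316
gripper_force: 29.9
```

Run:
```python
from h import *
plan((.4813,-.3076,.13),tool(-8.4,0))
a=r.capture("scene");b=r.capture("top");cv2.imwrite("pics/s10.png",a);cv2.imwrite("pics/t10.png",b)
# jig fine: screws & pin from first frames (unoccluded), dark blobs
for n,f,cs in(("top","top0",((435.5,264),(463,267.5),(458.75,317.75),(431,314.5))),("scene","scene0",((240.5,170.7),(259.3,179.8),(234.2,209.3),(215.4,199.2)))):
    g=cv2.cvtColor(cv2.imread(f"pics/{f}.png"),6).astype(float);W=[]
    for x,y in cs:
        x0,y0=round(x)-3,round(y)-3;p=g[y0:y0+7,x0:x0+7];w=np.clip(np.median(p)-15-p,0,None);yy,xx=np.mgrid[0:7,0:7]
        q=(x0+(w*xx).sum()/w.sum(),y0+(w*yy).sum()/w.sum());W.append(onz(n,q,.019)[:2])
    W=np.array(W);d=(W[0]-W[3]) if n=="top" else (W[2]-W[1]);d2=(W[1]-W[2]) if n=="top" else (W[3]-W[0]);d=d+d2
    print(n,W,"ctr",W.mean(0),"yaw",np.degrees(np.arctan2(d[1],d[0])))
```

```text
t 18.5167 j [  8.2892  24.7928 -12.0901  -0.0471 -52.7015  -8.2646] p [ 0.5933 -0.0749  0.1327] F [ 0.2535 -0.6992 -1.2236] w 0.31550402651911547
rotvec [-0.0071 -0.0036 -1.4242] shift(now) [0.2327 0.112  0.0015] shift(after turn) [-0.0768  0.2466  0.0027]
top [[ 0.5259 -0.2815]
 [ 0.5128 -0.3507]
 [ 0.4009 -0.3324]
 [ 0.4095 -0.2647]] ctr [ 0.4623 -0.3073] yaw -8.75687783573966
scene [[ 0.4048 -0.3269]
 [ 0.4129 -0.2645]
 [ 0.5313 -0.2832]
 [ 0.5219 -0.3467]] ctr [ 0.4677 -0.3053] yaw -9.295414065983168
```

drive_tool(steps=[0, 0, -0.1183, 0, 0, 0, 0, 0, 0, -0.1183, 0, 0, 0, 0, 0, 0, -0.1183, 0, 0, 0, 0, 0, 0, -0.1183, 0, 0, 0, 0, 0, 0, -0.1183, 0, 0, 0, 0, 0, 0, -0.1183, 0, 0, 0, 0, 0, 0, -0.1183, 0, 0, 0, 0, 0, 0, -0.1183, 0, 0, 0, 0, 0, 0, -0.1183, 0, 0, 0, 0, 0, 0, -0.1183, 0, 0, 0, 0])

```text
time_s: 19.45
tcp_pos: [0.5909, -0.0751, 0.1281]
ee_rot: [[0.928, -0.373, -0.002], [-0.373, -0.928, 0.001], [-0.002, 0.0, -1.0]]
wrist_force: [1.0, -0.5, -1.3]
gripper_width: 0.32
gripper_force: 29.9
```

drive_tool(steps=[0, 0, -0.1183, 0, 0, 0, 0, 0, 0, -0.1183, 0, 0, 0, 0, 0, 0, 0, -0.0095, 0.031, 0, 0, 0, 0, 0, -0.0095, 0.031, 0, 0, 0, 0, 0, -0.0095, 0.031, 0, 0, 0, 0, 0, -0.0095, 0.031, 0, 0, 0, 0, 0, -0.0095, 0.031, 0, 0, 0, 0, 0, -0.0095, 0.031, 0, 0, 0, 0, 0, -0.0095, 0.031, 0, 0, 0, 0, 0, -0.0095, 0.031, 0, 0])

```text
time_s: 20.28
tcp_pos: [0.4777, -0.3096, 0.1279]
ee_rot: [[0.989, -0.151, -0.002], [-0.151, -0.989, 0.002], [-0.002, -0.002, -1.0]]
wrist_force: [1.2, 0.6, 0.1]
gripper_width: 0.318
gripper_force: 29.9
```

drive_tool(steps=[0, 0, 0, 0, 0, 0.02, 0, 0, 0, 0, 0, 0, 0.02, 0, 0, 0, 0, 0, 0, 0.01, 0, 0, 0, 0, 0, 0, 0, 0, 0, 0, 0, 0, 0, 0, 0, 0, 0, 0, 0, 0, 0, 0, 0, 0, 0, 0, 0, 0, 0, 0, 0, 0, 0, 0, 0, 0])

```text
time_s: 20.95
tcp_pos: [0.4805, -0.3086, 0.0807]
ee_rot: [[0.989, -0.15, 0.004], [-0.15, -0.989, 0.0], [0.004, -0.001, -1.0]]
wrist_force: [-0.4, 0.0, -1.2]
gripper_width: 0.316
gripper_force: 29.9
```

Run:
```python
from h import *
plan((.4803,-.3086,.06),tool(-8.7,0))
a=r.capture("scene");b=r.capture("top");cv2.imwrite("pics/s11.png",a);cv2.imwrite("pics/t11.png",b)
p=r.sense()["tcp_pos"];C=np.array(r.sense()["ee_rot"])
for n in("top","scene"):
    print(n,"corners of web end (exp)",*[proj(n,p+C@np.array([-.0685,y,.0212])) for y in(.025,-.025)],"x end",*[proj(n,p+C@np.array([.0325,y,.0212])) for y in(.025,-.025)])
g=cv2.cvtColor(b,6);c=proj("top",p+C@np.array([-.06,0,.0212])).astype(int);print(c-[18,12])
for row in g[c[1]-12:c[1]+14,c[0]-18:c[0]+18]:print(" ".join("%3d"%v for v in row))
```

```text
t 20.95 j [-16.5001  26.2554 -18.8609  -0.1012 -44.6855  97.9517] p [ 0.4805 -0.3086  0.0807] F [-0.4223  0.0376 -1.1584] w 0.315800084531418
rotvec [-0.0008 -0.0036  0.0014] shift(now) [-0.0003  0.      0.0207] shift(after turn) [-0.0002  0.      0.0207]
top corners of web end (exp) [461.0875 313.8422] [438.8094 310.8716] x end [465.0795 269.0399] [443.0816 266.131 ]
scene corners of web end (exp) [238.8369 163.3999] [253.6426 170.8574] x end [216.0412 188.6987] [231.1272 196.6692]
[432 296]
 80  76  75  75  76  96 116 115  97  93  91  85  86  86  81  78  72  62  58  55  57  60  69  85  99 101  99  98  95  92  87  74  68  64  62  61
 78  78  74  74  77  93 111 115 105 100 103 103 102 100  99  93  86  81  77  76  73  73  81  94 105 106 107 106 107 104  97  87  79  73  73  72
 80  79  74  75  78  92 109 110 106 108 108 108 108 106 104 101  92  88  89  86  85  85  89 100 106 108 108 108 107 106  99  86  81  79  79  77
 79  78  79  74  75  89 104 106 106 107 108 110 108 106 107 102  95  93  93  92  92  88  91 101 105 106 108 108 106 105  99  88  81  81  79  80
 79  77  78  75  72  80  9
[... 2441 characters left out ...]
  74  74  83 119 160 180 185 185 186 185 186 186 189 190 189 189 188 187 188 172 140 110 115 138 138 116 114 143 159 162 163
 84  83  82  77  78  75  75  81 106 146 167 172 176 173 174 175 178 179 182 185 184 186 183 184 171 139 111 121 140 140 117 114 135 152 157 155
 85  83  81  80  75  77  73  79  99 132 153 158 161 158 158 164 167 170 167 172 170 172 172 173 167 150 141 146 154 151 133 125 134 145 152 152
 85  83  80  79  74  75  75  75  94 127 146 154 157 157 156 157 159 161 160 159 162 161 161 164 163 162 160 160 162 158 150 147 146 149 150 148
 85  82  81  78  78  73  74  73  93 126 149 159 160 160 161 159 161 159 160 159 160 160 162 162 161 164 161 162 165 160 157 155 158 158 154 148
```

In the top view the held plate's web end matches the prediction within half a pixel (row ~311, slot centre col ~451). Next I lower it towards the pin and pocket.

drive_tool(steps=[0, 0, 0, 0, 0, 0.01, 0, 0, 0, 0, 0, 0, 0.01, 0, 0, 0, 0, 0, 0, 0.005, 0, 0, 0, 0, 0, 0, 0, 0, 0, 0, 0, 0, 0, 0, 0, 0, 0, 0, 0, 0, 0, 0])

```text
time_s: 21.55
tcp_pos: [0.4799, -0.3088, 0.0546]
ee_rot: [[0.989, -0.151, 0.002], [-0.151, -0.989, 0.001], [0.002, -0.001, -1.0]]
wrist_force: [0.1, -0.4, -0.8]
gripper_width: 0.323
gripper_force: 29.9
```

drive_tool(steps=[0, 0, 0, 0, 0, 0.002, 0, 0, 0, 0, 0, 0, 0.002, 0, 0, 0, 0, 0, 0, 0.002, 0, 0, 0, 0, 0, 0, 0, 0, 0, 0, 0, 0, 0, 0, 0])

```text
time_s: 21.97
tcp_pos: [0.4796, -0.3087, 0.0486]
ee_rot: [[0.989, -0.151, 0.002], [-0.151, -0.989, 0.001], [0.001, -0.001, -1.0]]
wrist_force: [0.7, -0.1, -1.5]
gripper_width: 0.319
gripper_force: 29.9
```

drive_tool(steps=[0, 0, 0, 0, 0, 0.001, 0, 0, 0, 0, 0, 0, 0.001, 0, 0, 0, 0, 0, 0, 0.001, 0, 0, 0, 0, 0, 0, 0, 0, 0, 0, 0, 0, 0, 0, 0])

```text
time_s: 22.38
tcp_pos: [0.4797, -0.3087, 0.0456]
ee_rot: [[0.989, -0.151, 0.002], [-0.151, -0.989, 0.001], [0.002, -0.001, -1.0]]
wrist_force: [-0.6, -0.5, -2.5]
gripper_width: 0.319
gripper_force: 29.9
```

drive_tool(steps=[0, 0, 0, 0, 0, 0.001, 0, 0, 0, 0, 0, 0, 0.001, 0, 0, 0, 0, 0, 0, 0.001, 0, 0, 0, 0, 0, 0, 0, 0, 0, 0, 0, 0, 0, 0, 0])

```text
time_s: 22.8
tcp_pos: [0.4797, -0.3087, 0.0426]
ee_rot: [[0.989, -0.151, 0.002], [-0.151, -0.989, 0.001], [0.001, -0.001, -1.0]]
wrist_force: [-0.5, 0.1, -0.6]
gripper_width: 0.322
gripper_force: 29.9
```

drive_tool(steps=[0, 0, 0, 0, 0, 0.001, 0, 0, 0, 0, 0, 0, 0.001, 0, 0, 0, 0, 0, 0, 0, 0, 0, 0, 0, 0, 0, 0, 0])

```text
time_s: 23.13
tcp_pos: [0.4799, -0.3088, 0.0412]
ee_rot: [[0.989, -0.15, 0.002], [-0.15, -0.989, 0.001], [0.002, -0.001, -1.0]]
wrist_force: [-0.2, 0.7, 3.5]
gripper_width: 0.315
gripper_force: 29.9
```

Run:
```python
from h import *
s=r.sense();print(s["tcp_pos"],s["wrist_force"],s["moment"])
```

```text
[ 0.4799 -0.3088  0.0412] [-0.1998  0.6996  3.4926] [0.2685 0.2748 0.0137]
```

Contact at TCP z = 0.0412, exactly the predicted seated height. I'll press slightly, then release and retreat.

drive_tool(steps=[0, 0, 0, 0, 0, 0.001, 0, 0, 0, 0, 0, 0, 0, 0, 0, 0, 0, 0, 0, 0, 0, 0, 0, 0, 0, 0, 0, 0.36, 0, 0, 0, 0, 0, 0, 0.42, 0, 0, 0, 0, 0, 0, 0.6, 0, 0, 0, 0, 0, 0, 0.6, 0, 0, 0, 0, 0, 0, 0.6, 0, 0, 0, 0, 0, 0, 0.6])

```text
time_s: 23.88
tcp_pos: [0.4797, -0.3087, 0.0395]
ee_rot: [[0.989, -0.151, 0.002], [-0.151, -0.989, 0.001], [0.001, -0.001, -1.0]]
wrist_force: [-0.4, 0.3, 0.9]
gripper_width: 0.579
gripper_force: 0.0
```

drive_tool(steps=[0, 0, 0, 0, 0, -0.01, 0.6, 0, 0, 0, 0, 0, -0.02, 0.6, 0, 0, 0, 0, 0, -0.035, 0.6, 0, 0, 0, 0, 0, -0.035, 0.6, 0, 0, 0, 0, 0, -0.035, 0.6, 0, 0, 0, 0, -0.035, -0.02, 0.6, 0, 0, 0, 0, -0.04, 0, 0.6, 0, 0, 0, 0, -0.04, 0, 0.6, 0, 0, 0, 0, -0.04, 0, 0.6, 0, 0, 0, 0, -0.03, 0, 0.6])

```text
time_s: 24.72
tcp_pos: [0.5073, -0.1237, 0.196]
ee_rot: [[0.989, -0.15, 0.003], [-0.15, -0.989, 0.001], [0.003, -0.002, -1.0]]
wrist_force: [0.3, -0.3, -0.2]
gripper_width: 0.6
gripper_force: 0.0
```

Run:
```python
from h import *
s=r.sense();print(s["time_s"],s["tcp_pos"],s["wrist_force"])
a=r.capture("scene");b=r.capture("top");cv2.imwrite("pics/s12.png",a);cv2.imwrite("pics/t12.png",b)
g=cv2.cvtColor(b,6)
print("exp web ctr",proj("top",(.463-.0494,-.306+.0075,.02)),"+x",proj("top",(.463+.0494,-.306-.0075,.02)))
for row in g[258:324:1,424:470:1]:print(" ".join("%3d"%v for v in row))
for n,im,f in(("top",b,"top0"),("scene",a,"scene0")):
    d=cv2.absdiff(im,cv2.imread(f"pics/{f}.png")).max(2)
    for o,X in(("spare",(.44,.135,.11)),("primer",(.765,.014,.06)),("tape",(.40,-.078,.02)),("lifter",(.693,-.273,.04))):
        x,y=proj(n,X).astype(int);print(n,o,(d[y-12:y+13,x-12:x+13]>40).mean())
```

```text
24.7167 [ 0.5073 -0.1237  0.196 ] [ 0.2563 -0.3379 -0.1572]
exp web ctr [445.2471 311.8207] +x [449.2149 269.0268]
 68  64  65  63  62  61  61  59  57  58  59  66  72  74  74  75  74  75  81  80  82  82  82  84  84  81  83  81  82  83  81  82  81  83  80  80  82  82  80  82  81  82  84  82  84  81
 66  64  61  63  61  63  61  57  59  60  64  72  74  75  71  70  72  79  81  85  82  82  83  83  83  82  83  82  82  82  83  82  83  83  83  82  83  84  81  83  82  84  81  83  83  81
 66  64  64  63  64  61  59  58  60  64  71  75  77  74  74  73  76  81  83  84  83  84  81  82  82  83  86  83  83  84  85  82  84  82  83  84  82  81  83  82  82  82  81  83  82  83
 66  65  64  65  63  60  57  60  66  72  76  77  79  74  73  77  80  82  83  84  83  81  82  81  84  82  84  82  85  83  82  82  82  83  84  84  84  83  83  84  84  84  84  83  83  84
 63  64  66  63  64  58  60  63  71  79  80  80  75  73  76  84  86  87  87  87  85  86  85  83  83  87  83  84  84  83  82  83  83  83  83  82  84  82  83  82  84  82  85  81  83  83
 62  64  62  59  57  60  62  69  75  77  78  74  71  73  83  89  
[... 10586 characters left out ...]
  73  71  75  75  74
163 163 162 161 162 166 163 161 162 163 161 161 162 163 160 162 162 160 164 160 161 161 160 161 162 160 157 158 157 153 150 140 114  90  81  77  80  78  76  76  76  78  78  74  75  77
167 166 167 168 168 168 167 168 166 167 168 166 167 165 167 167 166 165 167 166 166 165 166 165 164 165 165 162 163 165 161 154 130 100  83  79  78  76  76  77  79  80  79  80  79  77
170 170 172 171 172 172 168 170 171 170 170 169 169 170 170 168 168 169 168 168 168 165 169 165 169 165 166 168 166 166 166 162 145 116  88  80  78  81  79  76  77  79  81  81  76  77
top spare 0.0832
top primer 0.0
top tape 0.0
top lifter 0.0
scene spare 0.0
scene primer 0.0
scene tape 0.0464
scene lifter 0.0
```

Numbers agree: the plate lies between the jig's walls (top cols ~436–458, rows ~270–311), the pin shows in the slot at about (444,305), and the bystanders and spare bracket are unchanged. Handing in.

```bash
python3 -c "
from station import r
print(r.finish_job())"
```

```text
the job is handed in; nothing more can be done
None
```

The hex-boss bracket was taken off its peg, laid on the pad and let go, then picked up again, seated in the jig boss up with its slot over the pin, and released; the job was handed in at about 25 s, and by the camera images the other bracket, lifter, primer and tape are undisturbed.

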